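Advance the tube carousel one place with its hand wheel

ROBOT

A 7-joint arm with a two-finger parallel gripper is mounted at the origin on the work surface. World frame = base frame: x ahead of the robot, y to its left, z up, the work surface at z = 0. Lengths are in m, angles in rad, forces in N, time in s.
With the tool pointing down it reaches from about 0.4 to 0.9 m from the base axis. Payload 5.5 kg.
Tool frame: the origin (TCP) lies midway between the tips of the shut fingers; the grasp point (between the pads) lies 19 mm behind it (hold_point_z is the x of the grasp point in the tool frame, in m); x points along the fingers, y is the direction in which the jaws open and shut, and the axes are right-handed (so a half turn about x gives the same grasp; the last joint's range is limited). The gripper opens to 92 mm and grips with 3 to 60 N. Pads are 19 mm wide; open, the fingers measure 130 mm over their backs; the gripper's body (75 mm by 190 mm) begins 47 mm behind the grasp point.
Start: joints at [-1.018, 0.501, -0.427, 1.55, 0.221, 1.138, -0.21], TCP at [0.186, 0.623, 0.227] pointing down, gripper open.
Joint ranges: [-2.88, 2.88], [-0.31, 2.03], [-1.54, 1.56], [0.2, 2.42], [-1.41, 4.55], [0.19, 2.02], [-2.57, 2.57]. Speed limits (rad/s): [2.57, 2.57, 3.14, 3.14, 3.14, 3.14, 3.14].

INTERFACE

Orientations are given as a unit quaternion [x, y, z, w].
In Python, from station import get_obs, capture, hand_in, hold_point_z gives the robot as it stands. The module is installed in compiled form; this text tells all that it offers.
- The arm moves only by the tool servo_tool, never from a script. Its argument "targets" is a list of rows, each an object with "dp": the shift along the tool's x, y, z in mm, a list of three; "spin": the turn about the tool's x in degrees. A call has 1 to 20 rows; each row is the pose to reach, as a shift and turn from the pose commanded when the call began, along the tool's axes at that moment; what a row does not reach only later rows make up. A row lasts 1/10 s, in which the tool goes at most 50 mm and 8.59 degrees, less where a joint would pass 70% of its speed; a pose out of reach is approached as far as the arm can. A call with a gripper value outside its range is refused whole. "jaw" is the finger opening in mm, from 0 to 91.8, set as the call begins (left out, the last holds). The fingers move at their own pace and stop on an object; the grip force is fixed at half the most. Time passes only in rows, so rows that repeat a pose let the fingers close. It gives the time, the measured TCP pose, the force and the opening at its end, in the units of the state.
- get_obs(): the state, without advancing time (a new reading comes with each control period).
- capture(name): name is "scene" or "top" or "wrist"; returns a dict with "frame" (420x560x3 uint8, red, green, blue), "fx", "fy", "cx", "cy" (pixels), "k1" (the pictures are not rectified: a ray, as slopes to the right and down, at radius r is drawn at 1 + k1 r^2 times it, then the intrinsics apply), "world_from_camera" (4x4, takes a point from camera to world coordinates); the wrist camera has in their place "hand_eye" (4x4, takes a point from camera to tool coordinates, whose origin is the TCP and whose axes are the tool frame's). Camera axes: x right, y down, z forward; pixel columns grow to the right and rows downward; lengths in m; the calibration is good to about 2 mm. A picture is of the moment at which its call begins: read the wrist's pose just before it. There is no depth.
- hand_in(): hands the job in, once; it reports no verdict.
The state is a dict: "time": time; "joints": joint angles; "dq": joint speeds; "tau": joint torques, N m; "ee_pos": TCP position; "tcp_rot": TCP orientation; "contact_force": force on the tool from outside, world axes, zero at the start; "torque": the same for the moment, N m; "finger_gap": finger opening in m.
Only numpy, scipy, OpenCV 4.12 (cv2) and the standard library are available. Lean on these libraries where they do the work, as an engineer would, in place of code of your own. Each camera call takes 0.05 s, during which the arm holds its last target.

TASK

Bring the next tube to the reader: with closed fingertips, push the hand wheel round clockwise (seen from above) by its upright black handle, through exactly one full turn, so that the handle stops back at the red index line, neither short of it nor run past it. Only push against the side of the handle, never grip it; do not touch the tube carousel, do not turn the wheel backwards, and leave the bottle, beaker and tip box where they stand. Finish with the hand clear of everything.

Things in the scene. Friction and masses are not known exactly. Their poses are not given: they have to be found in the camera images.
- wheel (a joint): Turn of the hand wheel in rad: 0 at the start (handle at the red index line), growing clockwise seen from above; one full turn is 6.283. It moves stiffly, with about 0.22 N m of friction plus light damping (3 to 4 N at the handle), and stays where it is left; there is no detent and no stop at one turn.
- wheel_axis (a point): Point on the hand wheel's vertical axis, at the level of the top of its rim, 85 mm above the table. The rim is a dark steel ring, 70 mm centre-line radius, 14 mm thick, with three spokes and a hub of 18 mm radius whose top is 88 mm above the table. Under it lies a white dial, 98 mm radius, top at 48 mm, on a cream housing 200 mm wide and 40 mm high.
- handle (a point): Foot of the upright black round handle fixed on the rim, at the end of one spoke, 70 mm from the wheel axis: 24 mm diameter, 60 mm tall. This point is the centre of its foot (85 mm above the table), z up; its top is 145 mm above the table. It is round and does not spin on its own.
- index (a point): Outer red line on the white dial, 89 mm from the wheel axis and 49 mm above the table: the handle points at it at the start and must point at it again after one turn. A black curved arrow on the dial beside it shows the way to turn (clockwise). The dial may be set at any angle.
- carousel: Tube carousel, 152 mm diameter, with six clamped tubes (tops 126 mm above the table). Origin on its vertical axis, 40 mm above the table, 215 mm to the robot's left of the wheel axis. Geared to the wheel: a sixth of a turn per wheel turn. Beyond it, 312 mm from the wheel axis in the same direction, stands the reader, a post 148 mm high. Not to be touched.
- bottle: Bystander: loose glass bottle with blue cap, 60 mm diameter, 120 mm tall, origin at the centre of its underside. Leave alone.
- beaker: Bystander: loose clear beaker, 68 mm diameter, 85 mm tall, origin at the centre of its underside. Leave alone.
- tipbox: Bystander: loose blue pipette-tip box, 80 x 60 mm, 56 mm tall, origin at the centre of its underside. Leave alone.

How it is judged:
On the way, in this order (a step that is already met when the one before it is completed fails the run):
1. fingers pushing the handle in the first part of the turn (0.8 to 2.4 rad) (value of joint wheel between 0.8 and 2.4 rad and contact force between the fingers and wheel_c0 above 0.2 N), for 0.05 s.
2. fingers pushing the handle in the middle of the turn (2.4 to 4.0 rad) (value of joint wheel between 2.4 and 4 rad and contact force between the fingers and wheel_c0 above 0.2 N), for 0.05 s.
3. fingers pushing the handle in the last part of the turn (4.0 to 5.9 rad) (value of joint wheel between 4 and 5.9 rad and contact force between the fingers and wheel_c0 above 0.2 N), for 0.05 s.
At the end, for the whole second after the job is handed in: The wheel rests at one full turn within 0.15 rad (9 degrees, about 10 mm at the handle), and the bottle, beaker and tip box stand upright within 20 mm of where they were (value of joint wheel between 6.133 and 6.433 rad and velocity of joint wheel between -0.05 and 0.05 rad/s and distance of each of bottle, beaker, tipbox from where it was at the start of the episode below 0.02 m and angle between each of bottle, beaker, tipbox's own z axis and vertical below 0.15 rad); the robot touches nothing.
It fails at once if the handle is gripped between the fingers (horizontal distance between the grasp point and handle below 0.014 m and z of the grasp point in the frame of handle below 0.06 m and contact force between the fingers and wheel_c0 above 0.5 N).
It fails at once if the wheel is turned backwards from its start by more than 0.2 rad (value of joint wheel below -0.2 rad).
It fails at once if the wheel is run past the index by more than 0.3 rad (value of joint wheel above 6.583 rad).
It fails at once if the robot pushes on the carousel (contact force between any of the fingers, the arm and carousel above 1 N).
It fails at once if a bystander is pushed away, lifted or tipped (distance of any of bottle, beaker, tipbox from where it was at the start of the episode above 0.03 m or angle between any of bottle, beaker, tipbox's own z axis and vertical above 0.4 rad).
It also fails if it takes over 61 s, if anything falls off the work surface, if the arm or the gripper's body presses on something with over 40 N, if the wrist force passes 120 N, or if a joint passes its speed limit or range.

## Working session

There is one attempt and no reset: what is moved stays moved. The work goes in short steps, Python scripts to look and compute and a tool call to move; the robot and the scene stay as the last step left them, time stands still between calls to the robot, and variables do not carry over. Pictures are saved under pics/ and viewed, and the job is handed in when it is done.

Besides the shell and the picture viewer there is one more tool, called after "Emit:" as name(argument=value, ...), one argument or row to a line, values as JSON. servo_tool: Moves the arm, as the interface text tells. Its arguments: {"type":"object","properties":{"targets":{"type":"array"},"jaw":{"type":"number"}},"required":["targets"]}

```bash
mkdir -p pics; python3 - <<'E'
from station import get_obs,capture,hold_point_z
import cv2,numpy as np
o=get_obs();print(o['time'],o['ee_pos'],o['tcp_rot'],o['finger_gap'],hold_point_z)
for n in('scene','top','wrist'):
    c=capture(n);cv2.imwrite(f'pics/{n}0.png',c['frame'][:,:,::-1])
    np.save(f'pics/{n}0.npy',{k:v for k,v in c.items() if k!='frame'},allow_pickle=True)
    print({k:v for k,v in c.items() if k!='frame'})
E
```

```text
0.0 [0.18558164 0.62221279 0.22569104] [ 0.10140618  0.69980683 -0.10275541  0.69959168] 0.09151357164309762 -0.0188
{'fx': 503.9715423965997, 'fy': 503.9715423965997, 'cx': 274.28542498090155, 'cy': 209.47002448270146, 'k1': -0.0696854498216128, 'world_from_camera': array([[-0.89356428,  0.33587694, -0.29787508,  0.93353449],
       [ 0.4488021 ,  0.68449445, -0.57449458,  0.54420827],
       [ 0.01093436, -0.64703479, -0.76238207,  0.86554913],
       [ 0.        ,  0.        ,  0.        ,  1.        ]])}
{'fx': 401.2901446771913, 'fy': 401.2901446771913, 'cx': 279.138326712582, 'cy': 207.12042938010512, 'k1': 0.03763366169175247, 'world_from_camera': array([[ 3.96792112e-02, -9.79049026e-01,  1.99721216e-01,
         4.94698180e-01],
       [-9.99212441e-01, -3.89269633e-02,  7.69350388e-03,
        -4.82903021e-02],
       [ 2.42222945e-04, -1.99869196e-01, -9.79822558e-01,
         8.42805764e-01],
       [ 0.00000000e+00,  0.00000000e+00,  0.00000000e+00,
         1.00000000e+00]])}
{'fx': 315.96865525558917, 'fy': 315.96865525558917, 'cx': 280.59161280761083, 'cy': 210.63182978423777, 'k1': -0.042091968736317965, 'hand_eye': array([[ 3.36241610e-04, -3.03296880e-01,  9.52896054e-01,
        -1.57481316e-01],
       [ 9.99999837e-01,  5.40857989e-04, -1.80713325e-04,
         8.24854383e-04],
       [-4.60571656e-04,  9.52895960e-01,  3.03297013e-01,
        -8.16908914e-02],
       [ 0.00000000e+00,  0.00000000e+00,  0.00000000e+00,
         1.00000000e+00]])}
```

View pics/scene0.png

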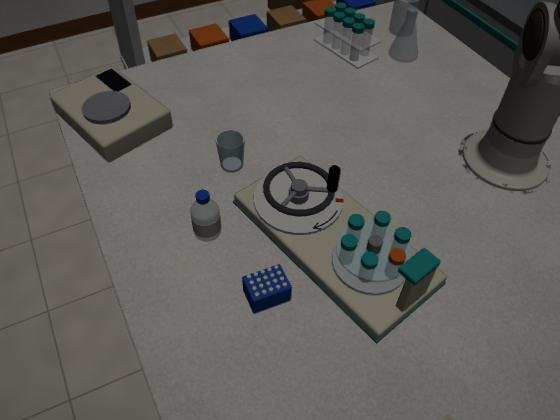

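View pics/top0.png

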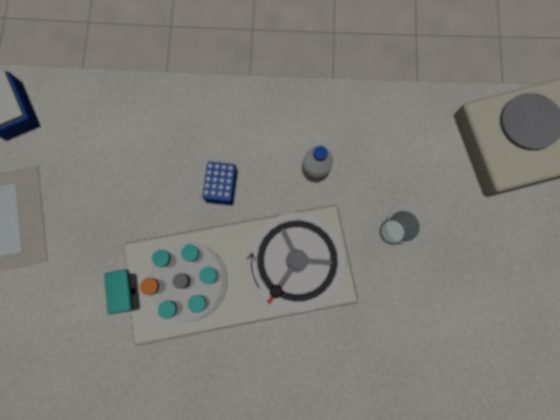

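View pics/wrist0.png

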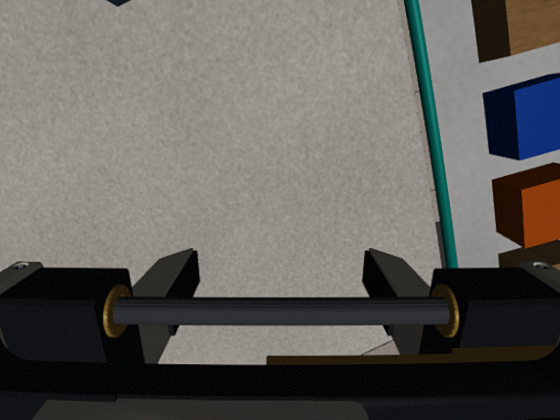

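The scene view shows the wheel hub near (299,187) and the handle near (334,178). In the top view the hub is near (297,260) and the handle near (277,291). I'll enlarge both to read them more closely.

```bash
python3 - <<'E'
import cv2
a=cv2.imread('pics/top0.png');cv2.imwrite('pics/top0z.png',cv2.resize(a[200:320,220:380],None,fx=5,fy=5,interpolation=cv2.INTER_CUBIC))
a=cv2.imread('pics/scene0.png');cv2.imwrite('pics/scene0z.png',cv2.resize(a[140:260,220:380],None,fx=5,fy=5,interpolation=cv2.INTER_CUBIC))
E
```

```text
(no output)
```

View pics/top0z.png

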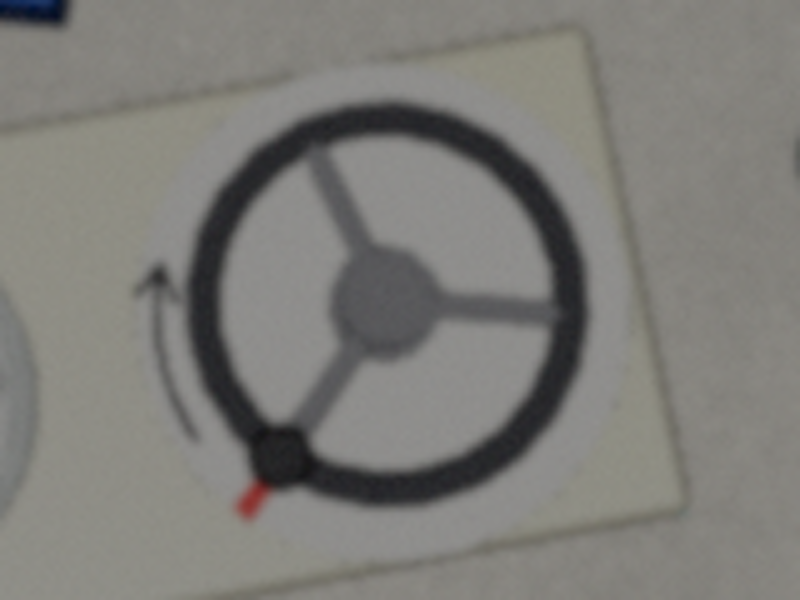

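View pics/scene0z.png

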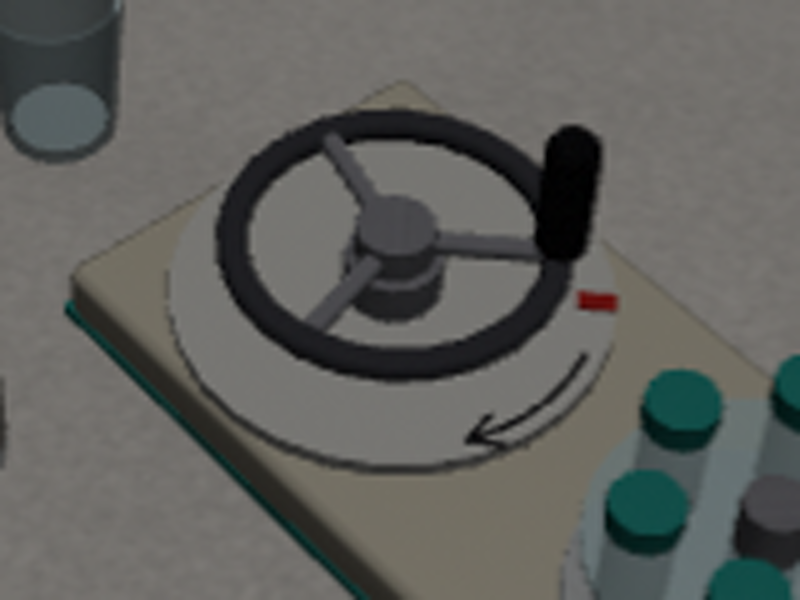

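```bash
cat > h.py <<'E'
import numpy as np,cv2
def load(n): return np.load(f'pics/{n}.npy',allow_pickle=True).item()
def ray(c,uv,T=None):
    T=c['world_from_camera'] if T is None else T
    d=np.array([(uv[0]-c['cx'])/c['fx'],(uv[1]-c['cy'])/c['fy']]);r=d.copy()
    for _ in range(20): r=d/(1+c['k1']*(r@r))
    v=T[:3,:3]@np.array([*r,1]);return T[:3,3],v/np.linalg.norm(v)
def tri(r):
    A=np.zeros((3,3));b=np.zeros(3)
    for o,v in r:
        P=np.eye(3)-np.outer(v,v);A+=P;b+=P@o
    p=np.linalg.solve(A,b);return p,[np.linalg.norm(np.cross(p-o,v))*1e3 for o,v in r]
def atz(r,z): o,v=r;return o+v*(z-o[2])/v[2]
def proj(c,p):
    T=np.linalg.inv(c['world_from_camera']);q=T[:3,:3]@p+T[:3,3];s=q[:2]/q[2];s=s*(1+c['k1']*(s@s));return s*c['fx']+[c['cx'],c['cy']]
E
python3 - <<'E'
from h import *
s,t=load('scene0'),load('top0')
cs=lambda x,y:(220+(x+.5)/5-.5,140+(y+.5)/5-.5)
ct=lambda x,y:(220+(x+.5)/5-.5,200+(y+.5)/5-.5)
np.set_printoptions(precision=4,suppress=True)
for n,a,b in (('hub',cs(398,225),ct(385,300)),('handle',cs(574,140),ct(283,455)),('index',cs(598,301),ct(252,500)),
  ('arrowtip',cs(468,441),ct(160,265)),
  ('cap',(203,197),(320,153)),('beakerbase',(231,163),(393,233)),('tipbox',(267,279),(220,182)),('carhub',(375,243),(181,281)),('reader',(420,265),(118,292)),
  ('orange',(397,256),(150,286)),('tubeB',(356,222),(208,275))):
    print(n,*tri([ray(s,a),ray(t,b)]))
hub=tri([ray(s,cs(398,225)),ray(t,ct(385,300))])[0]
for z,p in((.088,(385,300)),(.145,(283,455)),(.049,(243,512))): print(z,atz(ray(t,ct(*p)),z))
for z,p in((.088,(398,225)),(.145,(574,140)),(.049,(598,301))): print(z,atz(ray(s,cs(*p)),z))
E
```

```text
hub [ 0.5507 -0.0795  0.0879] [np.float64(1.0089188138284666), np.float64(1.008918813828372)]
handle [ 0.4925 -0.0439  0.1453] [np.float64(0.5992369556466314), np.float64(0.5992369556467919)]
index [ 0.4753 -0.0324  0.0498] [np.float64(1.2161531550057236), np.float64(1.2161531550057527)]
arrowtip [0.5635 0.0083 0.0478] [np.float64(0.6768210081526574), np.float64(0.6768210081525532)]
cap [ 0.7524 -0.1164  0.1113] [np.float64(0.0035993662595699854), np.float64(0.0035993662596900226)]
beakerbase [ 0.6221 -0.2852  0.0006] [np.float64(2.3088166143046047), np.float64(2.308816614304437)]
tipbox [0.7045 0.0798 0.0508] [np.float64(1.1611186124831268), np.float64(1.1611186124832402)]
carhub [0.5026 0.1287 0.1046] [np.float64(0.3900681609103631), np.float64(0.3900681609103583)]
reader [0.4801 0.2241 0.1424] [np.float64(0.26861127633665965), np.float64(0.26861127633660326)]
orange [0.4916 0.1789 0.1191] [np.float64(0.025126745369466283), np.float64(0.025126745369622956)]
tubeB [0.5148 0.0784 0.1184] [np.float64(0.6464859990200066), np.float64(0.6464859990200127)]
0.088 [ 0.5498 -0.0789  0.088 ]
0.145 [ 0.492  -0.0436  0.145 ]
0.049 [ 0.4697 -0.0284  0.049 ]
0.088 [ 0.5515 -0.0801  0.088 ]
0.145 [ 0.4928 -0.0445  0.145 ]
0.049 [ 0.4759 -0.0337  0.049 ]
```

```bash
cat >> h.py <<'E'
from scipy.spatial.transform import Rotation as Ro
AX=np.array([0.5505,-0.0795])
def st():
    from station import get_obs
    o=get_obs();R=Ro.from_quat(o['tcp_rot']).as_matrix()
    p=np.array(o['ee_pos'])
    yz=np.degrees(np.arctan2(R[1,2],R[0,2]))
    d=p[:2]-AX
    print('t',round(o['time'],2),'p',p.round(4),'zyaw',yz.round(1),'xdown',R[:,0].round(3),'polar',round(np.hypot(*d)*1e3,1),round(np.degrees(np.arctan2(d[1],d[0])),1),'F',np.round(o['contact_force'],1),'j',np.round(o['joints'],2),'gap',round(o['finger_gap'],4))
    return o,R,p
E
python3 - <<'E'
from h import *
np.set_printoptions(precision=4,suppress=True)
o,R,p=st();print(R)
tgt=np.array([.475,-.075,.226]);print(R.T@(tgt-p)*1e3)
E
```

```text
t 0.15 p [0.1856 0.6223 0.2259] zyaw -16.6 xdown [-0.001 -0.002 -1.   ] polar 791.0 117.5 F [ 0.5 -0.6  0.4] j [-1.02  0.5  -0.43  1.55  0.22  1.14 -0.21] gap 0.0918
[[-0.0005  0.2857  0.9583]
 [-0.0015  0.9583 -0.2857]
 [-1.     -0.0016 -0.0001]]
[   0.8049 -585.5734  476.5689]
```

Emit:
servo_tool(
  targets=[
    {"dp":[0,-25,35],"spin":0},
    {"dp":[0,-50,75],"spin":0},
    {"dp":[0,-75,115],"spin":0},
    {"dp":[0,-100,155],"spin":0},
    {"dp":[0,-125,195],"spin":0},
    {"dp":[0,-155,235],"spin":0},
    {"dp":[0,-185,270],"spin":0},
    {"dp":[0,-220,300],"spin":0},
    {"dp":[0,-255,330],"spin":0},
    {"dp":[0,-295,355],"spin":0},
    {"dp":[0,-335,380],"spin":0},
    {"dp":[0,-375,400],"spin":0},
    {"dp":[0,-415,420],"spin":0},
    {"dp":[0,-455,435],"spin":0},
    {"dp":[0,-495,450],"spin":0},
    {"dp":[0,-535,465],"spin":0},
    {"dp":[0,-570,475],"spin":0},
    {"dp":[0,-585,477],"spin":0},
    {"dp":[0,-585,477],"spin":0},
  ],
  jaw=0,
)

```text
time: 2.05
ee_pos: [0.475, -0.0769, 0.2265]
tcp_rot: [0.104, 0.7, -0.104, 0.699]
contact_force: [-0.0, -0.6, -0.2]
finger_gap: 0.0001
```

```bash
python3 - <<'E'
from h import *
np.set_printoptions(precision=4,suppress=True)
o,R,p=st()
from station import capture
for n in('scene','wrist'):
    c=capture(n);cv2.imwrite(f'pics/{n}1.png',c['frame'][:,:,::-1])
E
```

```text
t 2.05 p [ 0.475  -0.0769  0.2265] zyaw -16.9 xdown [-0.001 -0.001 -1.   ] polar 75.6 178.0 F [-0.  -0.6 -0.2] j [ 0.14  0.17 -0.05  1.97  0.01  1.    1.37] gap 0.0001
```

View pics/wrist1.png

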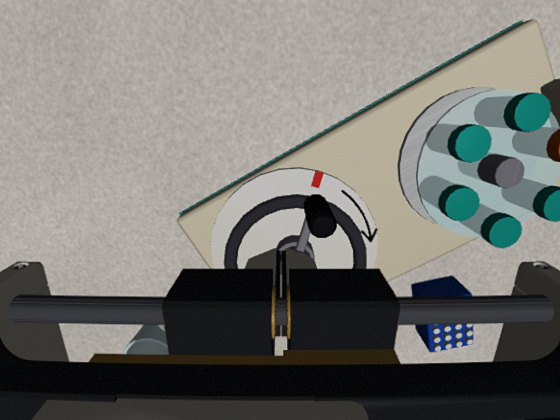

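View pics/scene1.png

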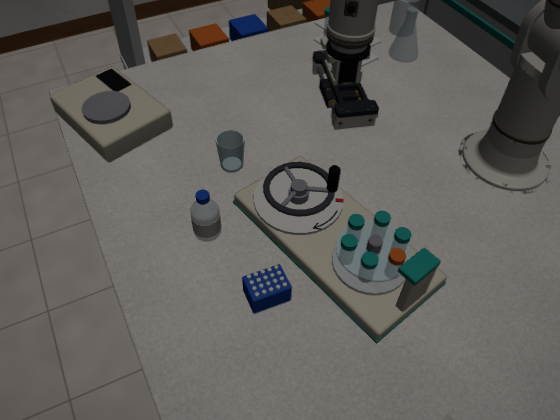

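```bash
python3 - <<'E'
import cv2,numpy as np
a=cv2.imread('pics/wrist1.png')[230:370,150:410];b=cv2.imread('pics/scene1.png')[60:140,290:400]
f=lambda a,k:cv2.resize(np.clip(a.astype(float)*2.2,0,255).astype('uint8'),None,fx=k,fy=k,interpolation=cv2.INTER_CUBIC)
cv2.imwrite('pics/w1z.png',f(a,3));cv2.imwrite('pics/s1z.png',f(b,6))
E
```

```text
(no output)
```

View pics/w1z.png

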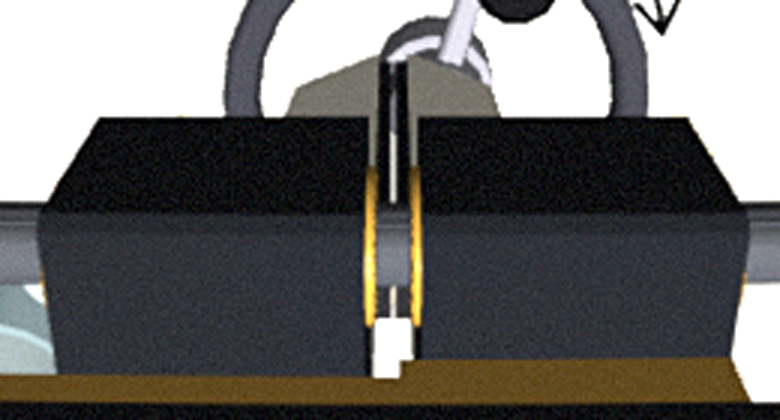

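View pics/s1z.png

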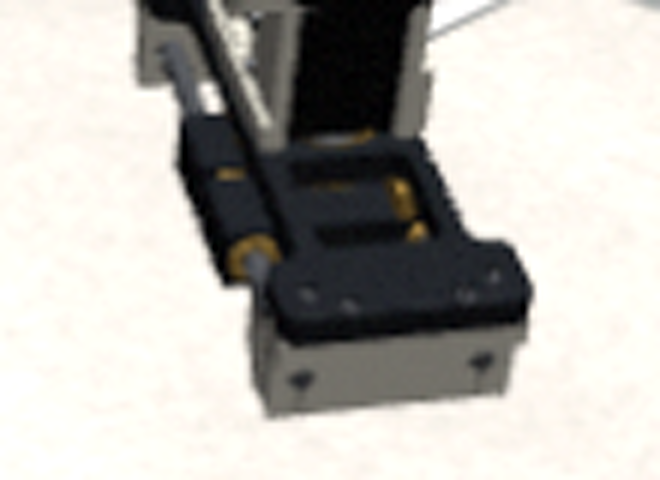

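```bash
cat >> h.py <<'E'
def rel(R0,p0,p,zyaw):
    """dp in tool axes (mm) and spin (deg) from pose (R0,p0) to TCP p, tool z yaw zyaw"""
    y0=np.degrees(np.arctan2(R0[1,2],R0[0,2]))
    return R0.T@(np.asarray(p)-p0)*1e3, -((zyaw-y0+180)%360-180)
def push(th,gap=0.,face=1,half=21.5,r=70.):
    t=np.radians(th);h=AX+r*1e-3*np.array([np.cos(t),np.sin(t)])
    d=np.array([np.sin(t),-np.cos(t)])
    return h-(half+gap)*1e-3*d
E
python3 - <<'E'
from h import *
o,R,p=st()
q=push(148.5,12);print(q)
print(rel(R,p,[*q,.2265],45),rel(R,p,[*q,.112],45))
E
```

```text
t 2.15 p [ 0.4756 -0.0732  0.2266] zyaw -16.6 xdown [-0.     0.001 -1.   ] polar 75.2 175.2 F [-0.3 -0.4  1.1] j [ 0.14  0.17 -0.05  1.97  0.01  1.    1.37] gap 0.0001
[ 0.47331149 -0.07148855]
(array([ 0.0760559 ,  0.97512781, -2.68170624]), np.float64(-61.60564978022512)) (array([114.57602636,   0.9090645 ,  -2.63271154]), np.float64(-61.60564978022512))
```

Emit:
servo_tool(
  targets=[
    {"dp":[0,1,-2],"spin":-8},
    {"dp":[0,1,-2],"spin":-16},
    {"dp":[0,1,-2],"spin":-24},
    {"dp":[0,1,-2],"spin":-32},
    {"dp":[0,1,-2],"spin":-40},
    {"dp":[0,1,-2],"spin":-48},
    {"dp":[0,1,-2],"spin":-56},
    {"dp":[0,1,-2],"spin":-62},
    {"dp":[0,1,-2],"spin":-62},
  ],
)

```text
time: 3.05
ee_pos: [0.4743, -0.0703, 0.2267]
tcp_rot: [-0.274, 0.652, 0.274, 0.652]
contact_force: [-0.4, -0.7, 0.5]
finger_gap: 0.0005
```

```bash
python3 - <<'E'
from h import *
for i in range(2): o,R,p=st()
q=push(148.5,12);print(q)
print(rel(R,p,[*q,.112],45))
from station import capture
c=capture('wrist');cv2.imwrite('pics/wrist2.png',c['frame'][:,:,::-1])
st()
E
```

```text
t 3.05 p [ 0.4743 -0.0703  0.2267] zyaw 45.6 xdown [-0.     0.001 -1.   ] polar 76.8 173.1 F [-0.4 -0.7  0.5] j [ 0.24  0.17 -0.16  1.97  0.03  1.    2.43] gap 0.0005
t 3.05 p [ 0.4743 -0.0703  0.2267] zyaw 45.6 xdown [-0.     0.001 -1.   ] polar 76.8 173.1 F [-0.4 -0.7  0.5] j [ 0.24  0.17 -0.16  1.97  0.03  1.    2.43] gap 0.0005
[ 0.47331149 -0.07148855]
(array([114.65392999,  -0.2147355 ,  -1.57936427]), np.float64(0.6366398232518691))
t 3.1 p [ 0.4742 -0.0707  0.2267] zyaw 45.4 xdown [-0.     0.001 -1.   ] polar 76.8 173.4 F [ 1.  -0.5  0.2] j [ 0.24  0.17 -0.16  1.97  0.03  1.    2.43] gap 0.0005
```

View pics/wrist2.png

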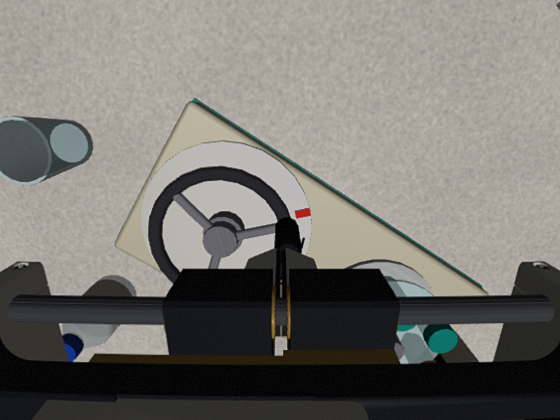

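Emit:
servo_tool(
  targets=[
    {"dp":[25,0,-1],"spin":0},
    {"dp":[50,0,-1],"spin":0},
    {"dp":[75,0,-1],"spin":0},
    {"dp":[100,0,-1],"spin":0},
    {"dp":[110,0,-1],"spin":0},
    {"dp":[115,0,-1],"spin":0},
    {"dp":[115,0,-1],"spin":0},
  ],
)

```text
time: 3.8
ee_pos: [0.4735, -0.0727, 0.1117]
tcp_rot: [-0.273, 0.652, 0.273, 0.652]
contact_force: [0.9, -0.2, -0.7]
finger_gap: 0.0001
```

```bash
python3 - <<'E'
from h import *
o,R,p=st()
from station import capture
for n in('scene','top'):
    c=capture(n);f=c['frame'][:,:,::-1]
    z=f[110:230,220:380] if n=='scene' else f[200:320,220:380]
    cv2.imwrite(f'pics/{n}2z.png',cv2.resize(np.clip(z*1.6,0,255).astype('uint8'),None,fx=5,fy=5,interpolation=cv2.INTER_CUBIC))
st()
E
```

```text
t 3.8 p [ 0.4735 -0.0727  0.1117] zyaw 45.4 xdown [-0.  0. -1.] polar 77.3 175.0 F [ 0.9 -0.2 -0.7] j [ 0.23  0.33 -0.15  2.08  0.07  0.74  2.39] gap 0.0001
t 3.9 p [ 0.4742 -0.0731  0.1126] zyaw 45.4 xdown [ 0.002 -0.    -1.   ] polar 76.5 175.2 F [ 1.  -0.2 -0.6] j [ 0.23  0.33 -0.15  2.07  0.07  0.74  2.39] gap 0.0005
```

View pics/scene2z.png

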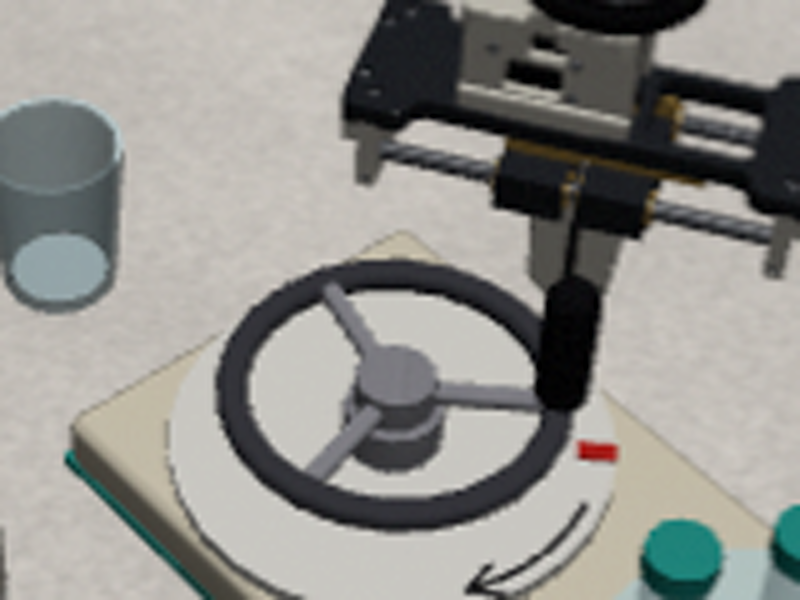

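View pics/top2z.png

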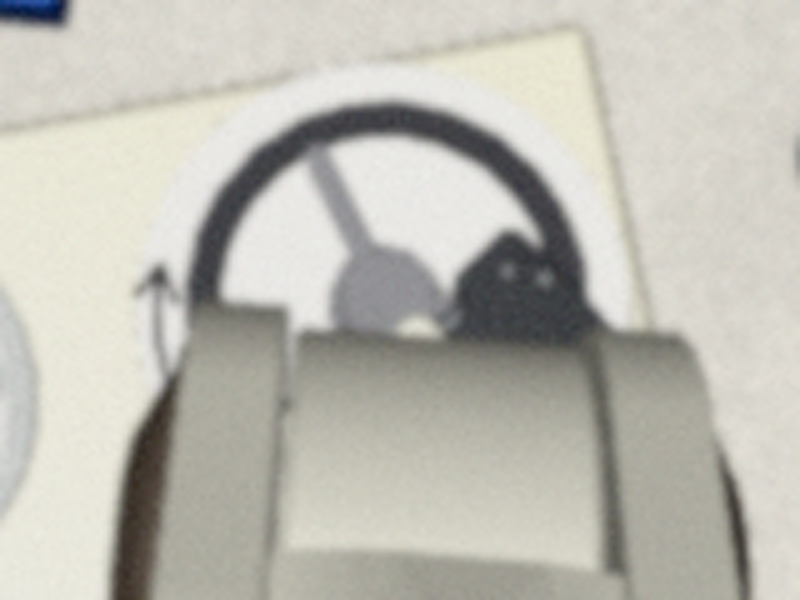

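```bash
cat >> h.py <<'E'
import json
def Rd(zy):
    a=np.radians(zy);z=np.array([np.cos(a),np.sin(a),0]);x=np.array([0,0,-1.]);return np.c_[x,np.cross(z,x),z]
def gen(poses,c=None):
    """poses: list of (xyz, zyaw); zyaw unwrapped. prints rows, saves the commanded end"""
    c=json.load(open('cmd.json')) if c is None else c
    p0=np.array(c[:3]);R0=Rd(c[3]);rows=[]
    for p,zy in poses:
        d=np.rint(R0.T@(np.asarray(p)-p0)*1e3).astype(int);rows.append({"dp":d.tolist(),"spin":int(round(c[3]-zy))})
    e=p0+R0@np.array(rows[-1]['dp'])*1e-3
    json.dump([*e,c[3]-rows[-1]['spin']],open('cmd.json','w'))
    print(len(rows),json.dumps(rows))
Z=.112
E
python3 - <<'E'
from h import *
ps=[([*push(148.5,g),Z],45.4) for g in (9,6,3,1)]
for th in np.arange(146,146-64,-4): ps.append(([*push(th),Z],min(45.4,th-90)))
gen(ps,[.474,-.0725,.112,45.4])
E
```

```text
20 [{"dp": [0, 2, 3], "spin": 0}, {"dp": [0, 3, 6], "spin": 0}, {"dp": [0, 3, 9], "spin": 0}, {"dp": [0, 4, 11], "spin": 0}, {"dp": [0, 5, 15], "spin": 0}, {"dp": [0, 8, 19], "spin": 0}, {"dp": [0, 10, 24], "spin": 0}, {"dp": [0, 11, 29], "spin": 1}, {"dp": [0, 12, 34], "spin": 5}, {"dp": [0, 13, 39], "spin": 9}, {"dp": [0, 14, 44], "spin": 13}, {"dp": [0, 14, 49], "spin": 17}, {"dp": [0, 14, 54], "spin": 21}, {"dp": [0, 13, 59], "spin": 25}, {"dp": [0, 12, 64], "spin": 29}, {"dp": [0, 11, 69], "spin": 33}, {"dp": [0, 9, 74], "spin": 37}, {"dp": [0, 7, 79], "spin": 41}, {"dp": [0, 5, 83], "spin": 45}, {"dp": [0, 2, 88], "spin": 49}]
```

Emit:
servo_tool(
  targets=[
    {"dp":[0,2,3],"spin":0},
    {"dp":[0,3,6],"spin":0},
    {"dp":[0,3,9],"spin":0},
    {"dp":[0,4,11],"spin":0},
    {"dp":[0,5,15],"spin":0},
    {"dp":[0,8,19],"spin":0},
    {"dp":[0,10,24],"spin":0},
    {"dp":[0,11,29],"spin":1},
    {"dp":[0,12,34],"spin":5},
    {"dp":[0,13,39],"spin":9},
    {"dp":[0,14,44],"spin":13},
    {"dp":[0,14,49],"spin":17},
  ],
)

```text
time: 5.1
ee_pos: [0.4975, -0.0282, 0.1115]
tcp_rot: [-0.172, 0.686, 0.172, 0.685]
contact_force: [-1.5, -3.1, 1.1]
finger_gap: 0.0001
```

```bash
python3 - <<'E'
from h import *
o,R,p=st(); print(push(118))
from station import capture
c=capture('scene');f=c['frame'][:,:,::-1]
z=f[110:230,220:380]
cv2.imwrite('pics/scene3z.png',cv2.resize(np.clip(z*1.6,0,255).astype('uint8'),None,fx=5,fy=5,interpolation=cv2.INTER_CUBIC))
st()
# commanded end after 12 rows
c0=[.474,-.0725,.112,45.4];e=np.array(c0[:3])+Rd(45.4)@np.array([0,14,49])*1e-3
json.dump([*e,45.4-17],open('cmd.json','w'));print(e)
E
```

```text
t 5.1 p [ 0.4975 -0.0282  0.1115] zyaw 28.2 xdown [-0.001 -0.    -1.   ] polar 73.8 135.9 F [-1.5 -3.1  1.1] j [ 0.09  0.36 -0.1   2.03  0.05  0.75  2.02] gap 0.0001
[ 0.49865362 -0.02778731]
t 5.15 p [ 0.4982 -0.0272  0.1116] zyaw 28.0 xdown [-0.     0.001 -1.   ] polar 73.9 135.0 F [-1.1 -2.4 -0.7] j [ 0.09  0.36 -0.1   2.03  0.05  0.75  2.01] gap 0.0003
[ 0.49843713 -0.02778058  0.112     ]
```

View pics/scene3z.png

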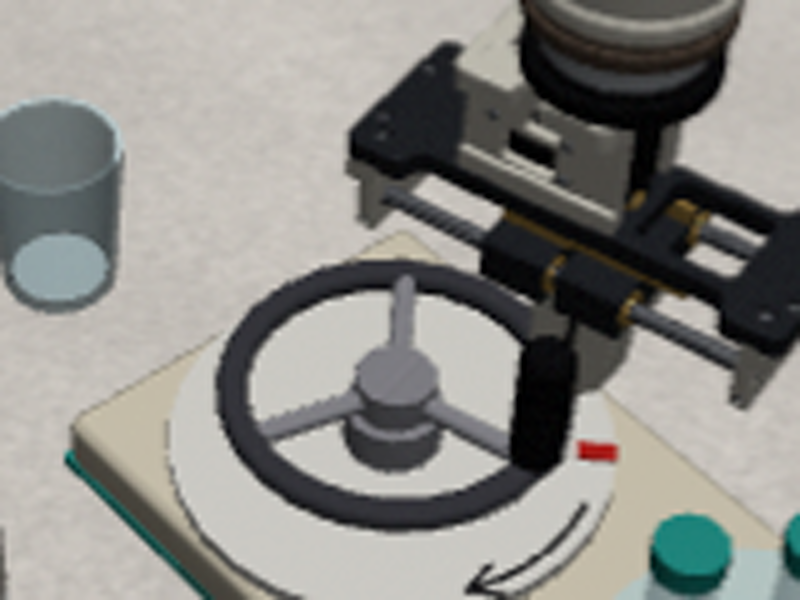

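Contact is made with about 3.4 N, and the handle top at crop (547,350) has moved clockwise past the red line. I'll keep pushing.

```bash
python3 - <<'E'
from h import *
s=load('scene0')
q=atz(ray(s,(220+547.5/5-.5,110+350.5/5-.5)),.145)[:2]-AX;print(np.hypot(*q),np.degrees(np.arctan2(q[1],q[0])))
gen([([*push(th),Z],th-90) for th in np.arange(114,114-80,-4)])
E
```

```text
0.06658674922145774 117.34863775257925
20 [{"dp": [0, 1, 5], "spin": 4}, {"dp": [0, 2, 10], "spin": 8}, {"dp": [0, 3, 15], "spin": 12}, {"dp": [0, 3, 20], "spin": 16}, {"dp": [0, 3, 25], "spin": 20}, {"dp": [0, 2, 31], "spin": 24}, {"dp": [0, 2, 36], "spin": 28}, {"dp": [0, 0, 41], "spin": 32}, {"dp": [0, -1, 45], "spin": 36}, {"dp": [0, -3, 50], "spin": 40}, {"dp": [0, -5, 55], "spin": 44}, {"dp": [0, -8, 59], "spin": 48}, {"dp": [0, -11, 64], "spin": 52}, {"dp": [0, -14, 68], "spin": 56}, {"dp": [0, -17, 71], "spin": 60}, {"dp": [0, -21, 75], "spin": 64}, {"dp": [0, -24, 78], "spin": 68}, {"dp": [0, -29, 81], "spin": 72}, {"dp": [0, -33, 84], "spin": 76}, {"dp": [0, -37, 87], "spin": 80}]
```

Handle angle by image is 117.3°, against 118° commanded, so the contact model holds.

Emit:
servo_tool(
  targets=[
    {"dp":[0,1,5],"spin":4},
    {"dp":[0,2,10],"spin":8},
    {"dp":[0,3,15],"spin":12},
    {"dp":[0,3,20],"spin":16},
    {"dp":[0,3,25],"spin":20},
    {"dp":[0,2,31],"spin":24},
    {"dp":[0,2,36],"spin":28},
    {"dp":[0,0,41],"spin":32},
    {"dp":[0,-1,45],"spin":36},
    {"dp":[0,-3,50],"spin":40},
    {"dp":[0,-5,55],"spin":44},
    {"dp":[0,-8,59],"spin":48},
    {"dp":[0,-11,64],"spin":52},
    {"dp":[0,-14,68],"spin":56},
    {"dp":[0,-17,71],"spin":60},
    {"dp":[0,-21,75],"spin":64},
    {"dp":[0,-24,78],"spin":68},
    {"dp":[0,-29,81],"spin":72},
    {"dp":[0,-33,84],"spin":76},
    {"dp":[0,-37,87],"spin":80},
  ],
)

```text
time: 7.15
ee_pos: [0.5915, -0.016, 0.1112]
tcp_rot: [0.308, 0.638, -0.307, 0.636]
contact_force: [-2.8, 1.8, 1.8]
finger_gap: 0.0008
```

```bash
python3 - <<'E'
from h import *
o,R,p=st(); print(push(38),json.load(open('cmd.json')))
from station import capture
c=capture('scene');f=c['frame'][:,:,::-1]
z=f[110:230,220:380]
cv2.imwrite('pics/scene4z.png',cv2.resize(np.clip(z*1.6,0,255).astype('uint8'),None,fx=5,fy=5,interpolation=cv2.INTER_CUBIC))
gen([([*push(th),Z],th-90) for th in np.arange(34,34-80,-4)])
E
```

```text
t 7.15 p [ 0.5915 -0.016   0.1112] zyaw -51.6 xdown [-0.002  0.003 -1.   ] polar 75.6 57.2 F [-2.8  1.8  1.8] j [-0.18  0.51  0.21  1.81 -0.14  0.84  0.77] gap 0.0008
[ 0.59242403 -0.01946147] [0.5925646565278848, -0.018948272011459766, 0.112, -51.6]
20 [{"dp": [0, 1, 5], "spin": 4}, {"dp": [0, 2, 10], "spin": 8}, {"dp": [0, 2, 15], "spin": 12}, {"dp": [0, 3, 20], "spin": 16}, {"dp": [0, 3, 26], "spin": 20}, {"dp": [0, 2, 31], "spin": 24}, {"dp": [0, 1, 36], "spin": 28}, {"dp": [0, 0, 41], "spin": 32}, {"dp": [0, -1, 46], "spin": 36}, {"dp": [0, -3, 50], "spin": 40}, {"dp": [0, -6, 55], "spin": 44}, {"dp": [0, -8, 59], "spin": 48}, {"dp": [0, -11, 64], "spin": 52}, {"dp": [0, -14, 68], "spin": 56}, {"dp": [0, -17, 72], "spin": 60}, {"dp": [0, -21, 75], "spin": 64}, {"dp": [0, -25, 78], "spin": 68}, {"dp": [0, -29, 82], "spin": 72}, {"dp": [0, -33, 84], "spin": 76}, {"dp": [0, -38, 87], "spin": 80}]
```

View pics/scene4z.png

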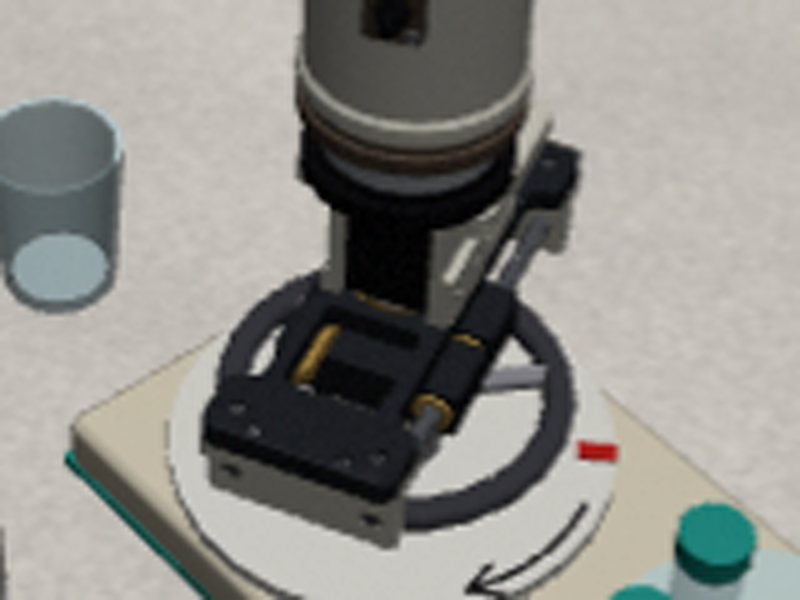

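The hand hides the handle, but a spoke shows near its expected angle (about 158°) and the 3.3 N force confirms contact.

Emit:
servo_tool(
  targets=[
    {"dp":[0,1,5],"spin":4},
    {"dp":[0,2,10],"spin":8},
    {"dp":[0,2,15],"spin":12},
    {"dp":[0,3,20],"spin":16},
    {"dp":[0,3,26],"spin":20},
    {"dp":[0,2,31],"spin":24},
    {"dp":[0,1,36],"spin":28},
    {"dp":[0,0,41],"spin":32},
    {"dp":[0,-1,46],"spin":36},
    {"dp":[0,-3,50],"spin":40},
    {"dp":[0,-6,55],"spin":44},
    {"dp":[0,-8,59],"spin":48},
    {"dp":[0,-11,64],"spin":52},
    {"dp":[0,-14,68],"spin":56},
    {"dp":[0,-17,72],"spin":60},
    {"dp":[0,-21,75],"spin":64},
    {"dp":[0,-25,78],"spin":68},
    {"dp":[0,-29,82],"spin":72},
    {"dp":[0,-33,84],"spin":76},
    {"dp":[0,-38,87],"spin":80},
  ],
)

```text
time: 9.2
ee_pos: [0.6192, -0.1092, 0.1121]
tcp_rot: [0.647, 0.29, -0.643, 0.291]
contact_force: [4.2, 1.3, -1.6]
finger_gap: 0.0004
```

```bash
python3 - <<'E'
from h import *
o,R,p=st(); print(push(-42),json.load(open('cmd.json')))
from station import capture
c=capture('top');f=c['frame'][:,:,::-1]
z=f[200:320,220:380]
cv2.imwrite('pics/top5z.png',cv2.resize(np.clip(z*1.6,0,255).astype('uint8'),None,fx=5,fy=5,interpolation=cv2.INTER_CUBIC))
# push 2 more rows (to -58), then back off, spin -180
ps=[([*push(th),Z],th-90) for th in (-46,-50,-54,-58)]+[([*push(-58,g),Z],-148) for g in (5,10,14)]
gen(ps)
E
```

```text
t 9.2 p [ 0.6192 -0.1092  0.1121] zyaw -131.5 xdown [ 0.005  0.001 -1.   ] polar 74.8 -23.4 F [ 4.2  1.3 -1.6] j [-0.26  0.61  0.55  1.73 -0.39  0.91 -0.28] gap 0.0004
[ 0.61690645 -0.11036153] [0.6168241620337159, -0.11073321844938362, 0.112, -131.6]
7 [{"dp": [0, 1, 5], "spin": 4}, {"dp": [0, 2, 10], "spin": 8}, {"dp": [0, 3, 15], "spin": 12}, {"dp": [0, 3, 20], "spin": 16}, {"dp": [0, 4, 15], "spin": 16}, {"dp": [0, 6, 10], "spin": 16}, {"dp": [0, 7, 6], "spin": 16}]
```

View pics/top5z.png

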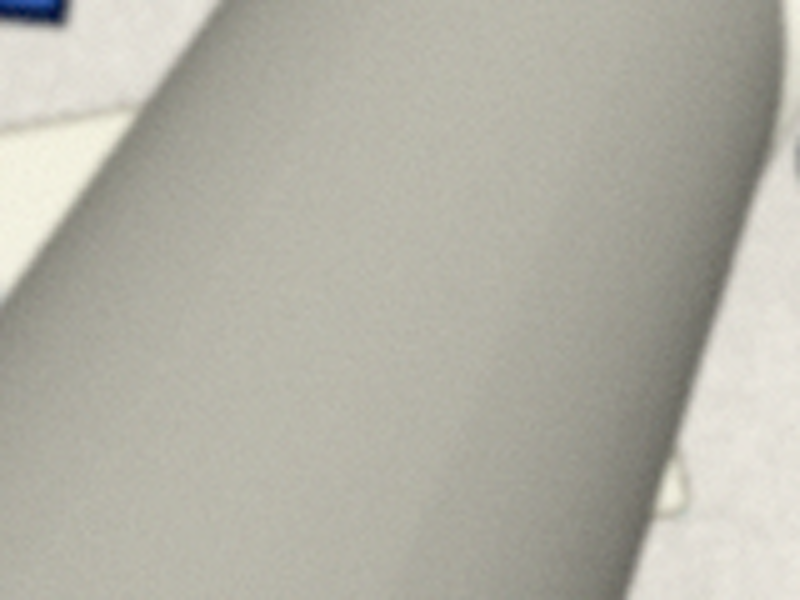

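Emit:
servo_tool(
  targets=[
    {"dp":[0,1,5],"spin":4},
    {"dp":[0,2,10],"spin":8},
    {"dp":[0,3,15],"spin":12},
    {"dp":[0,3,20],"spin":16},
    {"dp":[0,4,15],"spin":16},
    {"dp":[0,6,10],"spin":16},
    {"dp":[0,7,6],"spin":16},
    {"dp":[0,7,6],"spin":16},
  ],
)

```text
time: 10.05
ee_pos: [0.6181, -0.1191, 0.1114]
tcp_rot: [0.679, 0.199, -0.679, 0.198]
contact_force: [-0.2, 0.1, 0.0]
finger_gap: 0.0
```

```bash
python3 - <<'E'
from h import *
o,R,p=st(); print(push(-58,14),json.load(open('cmd.json')))
from station import capture
for n in('scene','wrist'):
  c=capture(n);f=c['frame'][:,:,::-1]
  cv2.imwrite(f'pics/{n}6.png',np.clip(f*1.6,0,255).astype('uint8'))
c=json.load(open('cmd.json'))
# to spin back: zyaw +180 in 21+ rows, with 
print(c)
E
```

```text
t 10.05 p [ 0.6181 -0.1191  0.1114] zyaw -147.4 xdown [-0.     0.001 -1.   ] polar 78.3 -30.4 F [-0.2  0.1  0. ] j [-0.29  0.63  0.62  1.72 -0.44  0.93 -0.5 ] gap 0.0
[ 0.61770006 -0.12005123] [0.6180751913912922, -0.1198674904809405, 0.112, -147.6]
[0.6180751913912922, -0.1198674904809405, 0.112, -147.6]
```

View pics/wrist6.png

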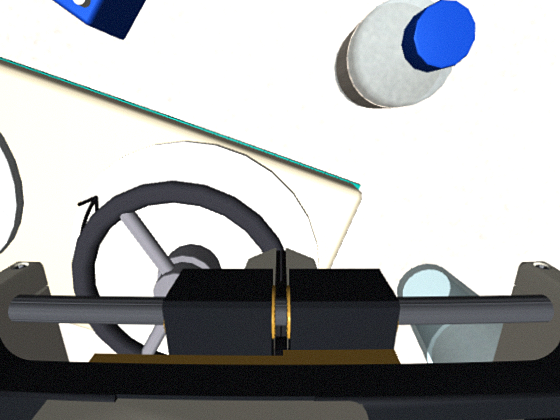

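View pics/scene6.png

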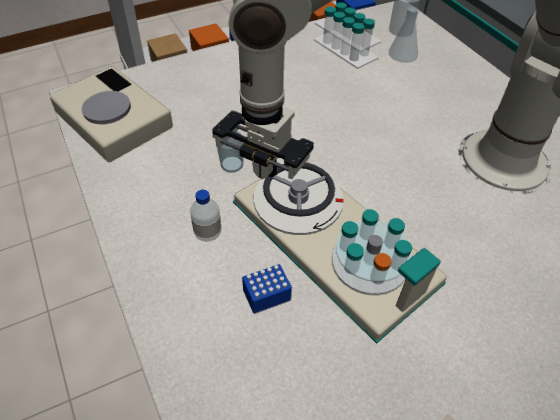

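Emit:
servo_tool(
  targets=[
    {"dp":[0,0,-3],"spin":-8},
    {"dp":[0,0,-5],"spin":-16},
    {"dp":[0,0,-5],"spin":-24},
    {"dp":[0,0,-5],"spin":-32},
    {"dp":[0,0,-5],"spin":-40},
    {"dp":[0,0,-5],"spin":-48},
    {"dp":[0,0,-5],"spin":-56},
    {"dp":[0,0,-5],"spin":-64},
    {"dp":[0,0,-5],"spin":-72},
    {"dp":[0,0,-5],"spin":-80},
    {"dp":[0,0,-5],"spin":-88},
    {"dp":[0,0,-5],"spin":-96},
    {"dp":[0,0,-5],"spin":-104},
    {"dp":[0,0,-5],"spin":-112},
    {"dp":[0,0,-5],"spin":-120},
    {"dp":[0,0,-5],"spin":-128},
    {"dp":[0,0,-5],"spin":-136},
    {"dp":[0,0,-5],"spin":-144},
    {"dp":[0,0,-5],"spin":-152},
    {"dp":[0,0,-5],"spin":-160},
  ],
)

```text
time: 12.15
ee_pos: [0.6212, -0.1183, 0.1116]
tcp_rot: [-0.078, 0.703, 0.078, 0.703]
contact_force: [0.3, -0.2, -0.2]
finger_gap: 0.0002
```

Emit:
servo_tool(
  targets=[
    {"dp":[0,0,0],"spin":-8},
    {"dp":[0,0,0],"spin":-16},
    {"dp":[0,0,0],"spin":-20},
    {"dp":[0,0,0],"spin":-20},
  ],
)

```text
time: 12.55
ee_pos: [0.6212, -0.1184, 0.1116]
tcp_rot: [-0.197, 0.679, 0.197, 0.679]
contact_force: [-0.2, -0.2, 0.8]
finger_gap: 0.0003
```

```bash
python3 - <<'E'
from h import *
o,R,p=st()
c=json.load(open('cmd.json'));e=np.array(c[:3])+Rd(c[3])@[0,0,-.005];c=[*e,c[3]+180];print(c)
from station import capture
f=capture('wrist')['frame'][:,:,::-1];cv2.imwrite(f'pics/wrist7.png',np.clip(f*1.6,0,255).astype('uint8'))
ps=[([*push(-58,g),Z],32) for g in (14,9,5,2)]+[([*push(th),Z],th+90) for th in np.arange(-60,-60-64,-4)]
gen(ps,c)
E
```

```text
t 12.55 p [ 0.6212 -0.1184  0.1116] zyaw 32.4 xdown [-0. -0. -1.] polar 80.7 -28.8 F [-0.2 -0.2  0.8] j [ 0.25  0.57 -0.13  1.7   0.09  0.89  2.21] gap 0.0003
[np.float64(0.6222968310188023), np.float64(-0.11718835650604552), np.float64(0.112), 32.400000000000006]
20 [{"dp": [0, 0, -5], "spin": 0}, {"dp": [0, 0, -10], "spin": 0}, {"dp": [0, 0, -14], "spin": 0}, {"dp": [0, 0, -17], "spin": 0}, {"dp": [0, -1, -22], "spin": 2}, {"dp": [0, -2, -27], "spin": 6}, {"dp": [0, -2, -32], "spin": 10}, {"dp": [0, -3, -37], "spin": 14}, {"dp": [0, -3, -42], "spin": 18}, {"dp": [0, -3, -47], "spin": 22}, {"dp": [0, -2, -52], "spin": 26}, {"dp": [0, -1, -57], "spin": 30}, {"dp": [0, 0, -62], "spin": 34}, {"dp": [0, 2, -67], "spin": 38}, {"dp": [0, 4, -72], "spin": 42}, {"dp": [0, 6, -76], "spin": 46}, {"dp": [0, 9, -81], "spin": 50}, {"dp": [0, 12, -85], "spin": 54}, {"dp": [0, 15, -89], "spin": 58}, {"dp": [0, 19, -92], "spin": 62}]
```

View pics/wrist7.png

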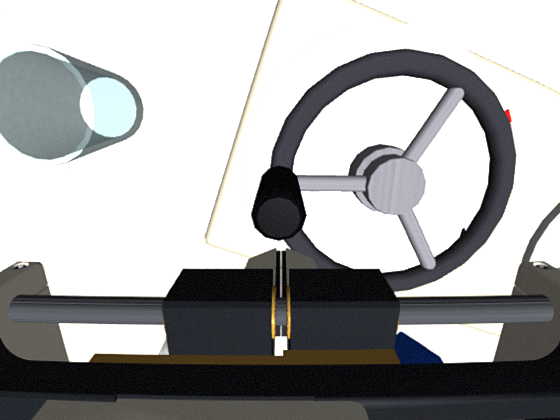

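The handle top at (278,217) lies straight ahead of the fingers on the -z side, and the red line shows at (508,116). The wrist camera will be useful for the stop.

Emit:
servo_tool(
  targets=[
    {"dp":[0,0,-5],"spin":0},
    {"dp":[0,0,-10],"spin":0},
    {"dp":[0,0,-14],"spin":0},
    {"dp":[0,0,-17],"spin":0},
    {"dp":[0,-1,-22],"spin":2},
    {"dp":[0,-2,-27],"spin":6},
    {"dp":[0,-2,-32],"spin":10},
    {"dp":[0,-3,-37],"spin":14},
    {"dp":[0,-3,-42],"spin":18},
    {"dp":[0,-3,-47],"spin":22},
    {"dp":[0,-2,-52],"spin":26},
    {"dp":[0,-1,-57],"spin":30},
    {"dp":[0,0,-62],"spin":34},
    {"dp":[0,2,-67],"spin":38},
    {"dp":[0,4,-72],"spin":42},
    {"dp":[0,6,-76],"spin":46},
    {"dp":[0,9,-81],"spin":50},
    {"dp":[0,12,-85],"spin":54},
    {"dp":[0,15,-89],"spin":58},
    {"dp":[0,19,-92],"spin":62},
  ],
)

```text
time: 14.6
ee_pos: [0.5348, -0.1521, 0.1123]
tcp_rot: [0.182, 0.682, -0.182, 0.684]
contact_force: [3.0, -2.6, -0.6]
finger_gap: 0.0003
```

```bash
python3 - <<'E'
from h import *
o,R,p=st();print(json.load(open('cmd.json')),push(-120))
from station import capture
f=capture('wrist')['frame'][:,:,::-1];cv2.imwrite(f'pics/wrist8.png',np.clip(f*1.6,0,255).astype('uint8'))
gen([([*push(th),Z],th+90) for th in np.arange(-124,-124-62,-4)])
E
```

```text
t 14.6 p [ 0.5348 -0.1521  0.1123] zyaw -29.9 xdown [ 0.003 -0.001 -1.   ] polar 74.3 -102.2 F [ 3.  -2.6 -0.6] j [ 0.13  0.44  0.12  1.9  -0.07  0.8   1.34] gap 0.0003
[0.534437952768016, -0.15044219105957493, 0.112, -29.599999999999994] [ 0.53411955 -0.15087178]
16 [{"dp": [0, -2, -5], "spin": 4}, {"dp": [0, -3, -10], "spin": 8}, {"dp": [0, -3, -15], "spin": 12}, {"dp": [0, -4, -20], "spin": 16}, {"dp": [0, -3, -25], "spin": 20}, {"dp": [0, -3, -30], "spin": 24}, {"dp": [0, -2, -35], "spin": 28}, {"dp": [0, -1, -40], "spin": 32}, {"dp": [0, 1, -45], "spin": 36}, {"dp": [0, 2, -50], "spin": 40}, {"dp": [0, 5, -55], "spin": 44}, {"dp": [0, 7, -59], "spin": 48}, {"dp": [0, 10, -63], "spin": 52}, {"dp": [0, 13, -67], "spin": 56}, {"dp": [0, 16, -71], "spin": 60}, {"dp": [0, 20, -75], "spin": 64}]
```

View pics/wrist8.png

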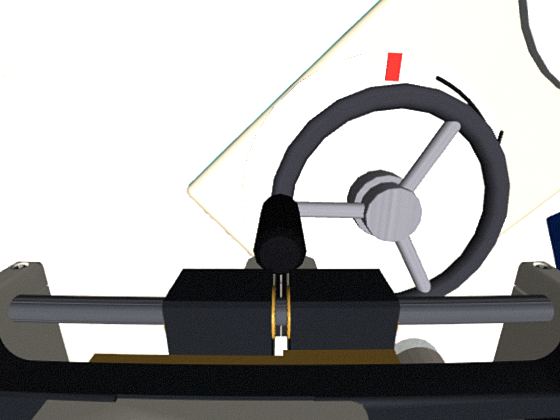

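Emit:
servo_tool(
  targets=[
    {"dp":[0,-2,-5],"spin":4},
    {"dp":[0,-3,-10],"spin":8},
    {"dp":[0,-3,-15],"spin":12},
    {"dp":[0,-4,-20],"spin":16},
    {"dp":[0,-3,-25],"spin":20},
    {"dp":[0,-3,-30],"spin":24},
    {"dp":[0,-2,-35],"spin":28},
    {"dp":[0,-1,-40],"spin":32},
    {"dp":[0,1,-45],"spin":36},
    {"dp":[0,2,-50],"spin":40},
    {"dp":[0,5,-55],"spin":44},
    {"dp":[0,7,-59],"spin":48},
    {"dp":[0,10,-63],"spin":52},
    {"dp":[0,13,-67],"spin":56},
    {"dp":[0,16,-71],"spin":60},
    {"dp":[0,20,-75],"spin":64},
  ],
)

```text
time: 16.25
ee_pos: [0.4797, -0.0981, 0.1125]
tcp_rot: [0.517, 0.482, -0.516, 0.484]
contact_force: [3.1, -3.8, -0.2]
finger_gap: 0.0004
```

```bash
python3 - <<'E'
from h import *
o,R,p=st();print(json.load(open('cmd.json')),push(-184))
from station import capture
f=capture('wrist')['frame'][:,:,::-1];cv2.imwrite(f'pics/wrist9.png',np.clip(f*1.6,0,255).astype('uint8'))
f=capture('scene')['frame'][:,:,::-1];cv2.imwrite(f'pics/scene9z.png',cv2.resize(np.clip(f[110:230,220:380]*1.6,0,255).astype('uint8'),None,fx=5,fy=5,interpolation=cv2.INTER_CUBIC))
E
```

```text
t 16.25 p [ 0.4797 -0.0981  0.1125] zyaw -93.8 xdown [ 0.003 -0.002 -1.   ] polar 73.2 -165.3 F [ 3.1 -3.8 -0.2] j [-0.17  0.36  0.37  2.07 -0.19  0.74  0.25] gap 0.0004
[0.47910467038680915, -0.09600665247565324, 0.112, -93.6] [ 0.47917075 -0.09606467]
```

View pics/wrist9.png

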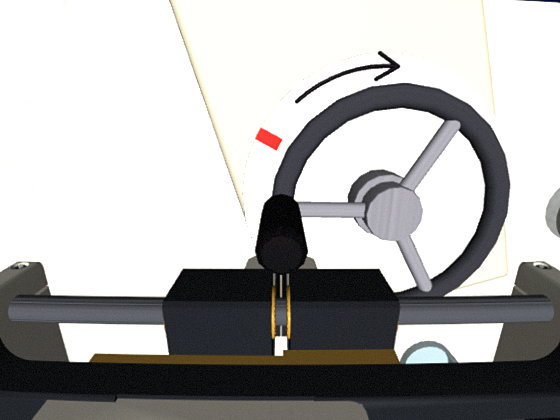

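View pics/scene9z.png

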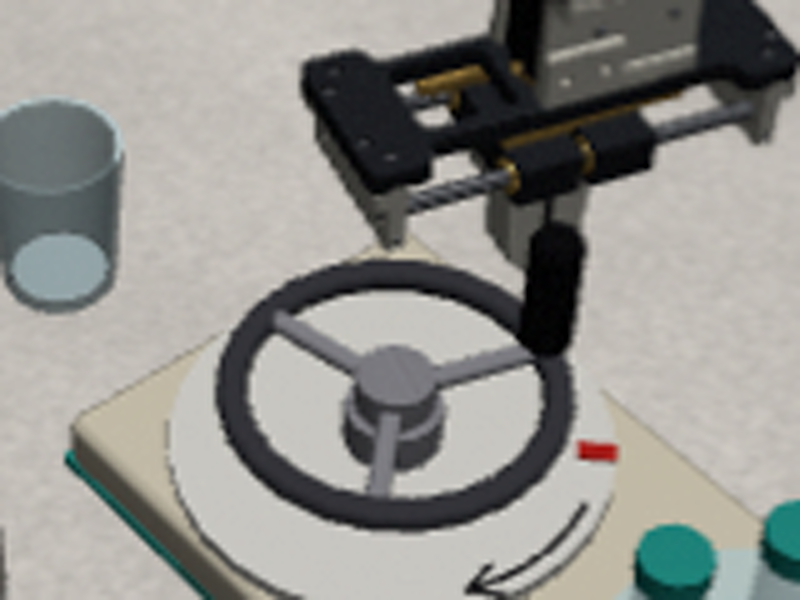

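```bash
python3 - <<'E'
from h import *
s=load('scene0')
q=atz(ray(s,(220+558.5/5-.5,110+238.5/5-.5)),.145)[:2]-AX;print(np.hypot(*q),np.degrees(np.arctan2(q[1],q[0]))-360)
gen([([*push(th),Z],th+90) for th in (-187,-190,-193,-196,-199,-201,-203,-204,-205,-205)])
E
```

```text
0.06772737262053113 -185.1253094276097
10 [{"dp": [0, -1, -4], "spin": 3}, {"dp": [0, -2, -7], "spin": 6}, {"dp": [0, -2, -11], "spin": 9}, {"dp": [0, -3, -15], "spin": 12}, {"dp": [0, -3, -19], "spin": 15}, {"dp": [0, -3, -21], "spin": 17}, {"dp": [0, -3, -24], "spin": 19}, {"dp": [0, -3, -25], "spin": 20}, {"dp": [0, -3, -26], "spin": 21}, {"dp": [0, -3, -26], "spin": 21}]
```

Emit:
servo_tool(
  targets=[
    {"dp":[0,-1,-4],"spin":3},
    {"dp":[0,-2,-7],"spin":6},
    {"dp":[0,-2,-11],"spin":9},
    {"dp":[0,-3,-15],"spin":12},
    {"dp":[0,-3,-19],"spin":15},
    {"dp":[0,-3,-21],"spin":17},
    {"dp":[0,-3,-24],"spin":19},
    {"dp":[0,-3,-25],"spin":20},
    {"dp":[0,-3,-26],"spin":21},
    {"dp":[0,-3,-26],"spin":21},
  ],
)

```text
time: 17.35
ee_pos: [0.477, -0.0709, 0.1118]
tcp_rot: [-0.595, -0.382, 0.595, -0.382]
contact_force: [0.9, -3.8, 1.0]
finger_gap: 0.0002
```

```bash
python3 - <<'E'
from h import *
o,R,p=st();print(json.load(open('cmd.json')),push(-205))
from station import capture
f=capture('wrist')['frame'][:,:,::-1];cv2.imwrite(f'pics/wrist10.png',np.clip(f*1.6,0,255).astype('uint8'))
f=capture('scene')['frame'][:,:,::-1];cv2.imwrite(f'pics/scene10z.png',cv2.resize(np.clip(f[140:260,220:380],0,255).astype('uint8'),None,fx=5,fy=5,interpolation=cv2.INTER_CUBIC))
E
```

```text
t 17.35 p [ 0.477  -0.0709  0.1118] zyaw -114.6 xdown [-0. -0. -1.] polar 74.0 173.4 F [ 0.9 -3.8  1. ] j [-0.28  0.36  0.44  2.08 -0.22  0.74 -0.13] gap 0.0002
[0.4777431437092865, -0.06986958597793023, 0.112, -114.6] [ 0.47797216 -0.06940234]
```

View pics/wrist10.png

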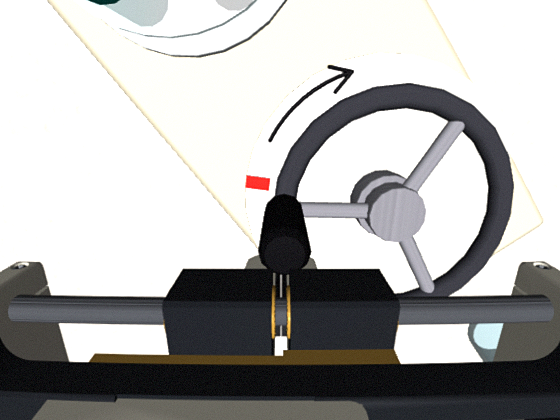

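View pics/scene10z.png

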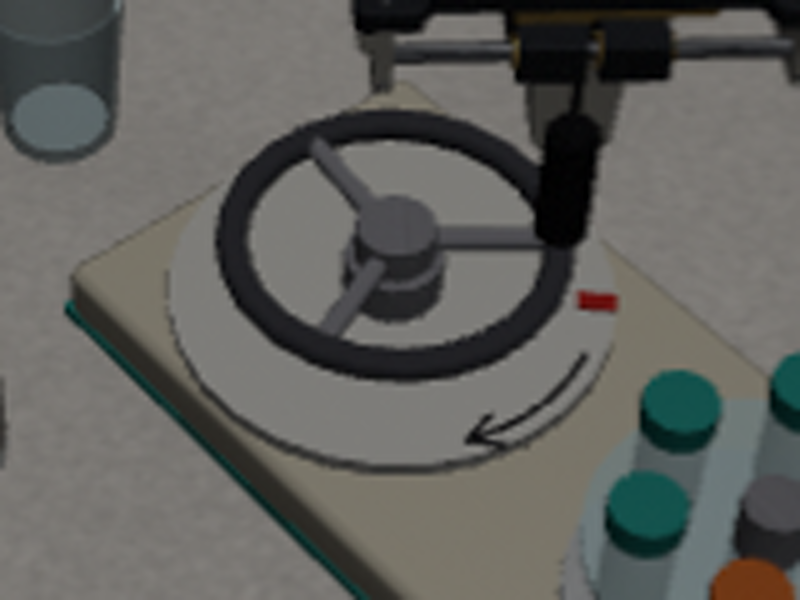

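```bash
python3 - <<'E'
from h import *
s=load('scene0')
for y,z,pts in((140,.145,[(572,127),(574,140)]),(140,.085,[(318,142),(330,138),(328,330),(314,325)])):
  for x,v in pts:
    q=atz(ray(s,(220+(x+.5)/5-.5,y+(v+.5)/5-.5)),z)[:2]-AX;print(np.hypot(*q),np.degrees(np.arctan2(q[1],q[0])))
# template matching: handle patch motion and handle silhouettes
gen([([*push(th),Z],th+90) for th in (-206,-207,-208,-209,-210,-210.5,-211,-211)])
E
```

```text
0.06704574315801035 155.10381693085236
0.06746040389688453 148.74533852329813
0.06255056978097324 -83.38568943859684
0.06203911180508903 -88.75676598643554
0.06441026623633993 34.068430109051754
0.06518663311211365 28.549254555788213
8 [{"dp": [0, 0, -2], "spin": 1}, {"dp": [0, -1, -3], "spin": 2}, {"dp": [0, -1, -4], "spin": 3}, {"dp": [0, -1, -5], "spin": 4}, {"dp": [0, -2, -7], "spin": 5}, {"dp": [0, -2, -7], "spin": 6}, {"dp": [0, -2, -8], "spin": 6}, {"dp": [0, -2, -8], "spin": 6}]
```

About 6° is left by both the handle and the spokes, so I'll push that far slowly.

Emit:
servo_tool(
  targets=[
    {"dp":[0,0,-2],"spin":1},
    {"dp":[0,-1,-3],"spin":2},
    {"dp":[0,-1,-4],"spin":3},
    {"dp":[0,-1,-5],"spin":4},
    {"dp":[0,-2,-7],"spin":5},
    {"dp":[0,-2,-7],"spin":6},
    {"dp":[0,-2,-8],"spin":6},
    {"dp":[0,-2,-8],"spin":6},
    {"dp":[0,-2,-8],"spin":6},
  ],
)

```text
time: 18.35
ee_pos: [0.4784, -0.0622, 0.1116]
tcp_rot: [-0.614, -0.351, 0.614, -0.35]
contact_force: [-0.2, -2.3, 0.7]
finger_gap: 0.0006
```

```bash
python3 - <<'E'
from h import *
o,R,p=st();print(json.load(open('cmd.json')),push(-211))
from station import capture
f=capture('scene')['frame'][:,:,::-1];cv2.imwrite('pics/scene11.png',f);cv2.imwrite(f'pics/scene11z.png',cv2.resize(np.clip(f[140:260,220:380],0,255).astype('uint8'),None,fx=5,fy=5,interpolation=cv2.INTER_CUBIC))
E
```

```text
t 18.35 p [ 0.4784 -0.0622  0.1116] zyaw -120.6 xdown [-0.  0. -1.] polar 74.1 166.5 F [-0.2 -2.3  0.7] j [-0.32  0.36  0.46  2.08 -0.24  0.75 -0.24] gap 0.0006
[0.4792549178292756, -0.06176313552103288, 0.112, -120.6] [ 0.47942497 -0.06187643]
```

View pics/scene11z.png

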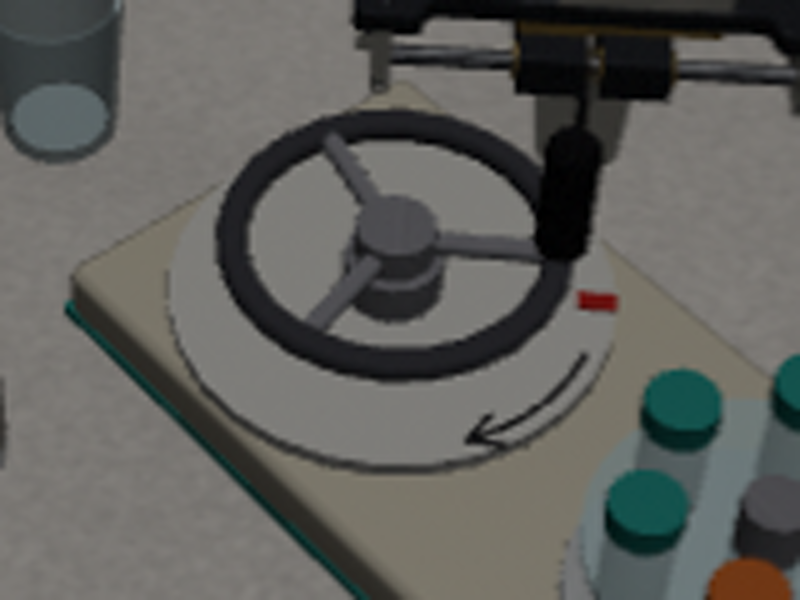

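The spoke ends (330,138) and (314,325) match the starting picture. I'll back off along +z, then raise the hand.

Emit:
servo_tool(
  targets=[
    {"dp":[0,0,4],"spin":0},
    {"dp":[0,0,10],"spin":0},
    {"dp":[0,0,20],"spin":0},
    {"dp":[0,0,25],"spin":0},
    {"dp":[-20,0,25],"spin":0},
    {"dp":[-50,0,25],"spin":0},
    {"dp":[-85,0,25],"spin":0},
    {"dp":[-120,0,25],"spin":0},
    {"dp":[-130,0,50],"spin":0},
    {"dp":[-130,0,90],"spin":0},
    {"dp":[-130,0,120],"spin":0},
    {"dp":[-130,0,120],"spin":0},
    {"dp":[-130,0,120],"spin":0},
    {"dp":[-130,0,120],"spin":0},
  ],
)

```text
time: 19.8
ee_pos: [0.4178, -0.165, 0.2416]
tcp_rot: [0.614, 0.351, -0.614, 0.35]
contact_force: [-0.7, 0.1, -0.1]
finger_gap: 0.0005
```

```bash
python3 - <<'E'
from h import *
o,R,p=st()
from station import capture
a=cv2.imread('pics/scene0.png')
f=capture('scene')['frame'][:,:,::-1].copy();t=capture('top')['frame'][:,:,::-1].copy()
cv2.imwrite('pics/scene12.png',f)
A=cv2.resize(a[140:260,220:380],None,fx=2.4,fy=2.4,interpolation=3);B=cv2.resize(f[140:260,220:380],None,fx=2.4,fy=2.4,interpolation=3)
a=cv2.imread('pics/top0.png');C=cv2.resize(a[200:320,220:380],None,fx=2.4,fy=2.4,interpolation=3);D=cv2.resize(t[200:320,220:380],None,fx=2.4,fy=2.4,interpolation=3)
cv2.imwrite('pics/cmp.png',np.vstack([np.hstack([A,B]),np.hstack([C,D])]))
# handle top patch & spoke shift by template, scene
a=cv2.imread('pics/scene0.png')
for n,(x,y,w,h) in dict(handle=(326,163,16,26),spokeL=(280,165,16,16),spokeD=(278,193,18,16),bottle=(188,188,36,52),beaker=(214,128,34,46),tip=(240,264,54,48)).items():
    T=cv2.resize(a[y:y+h,x:x+w],None,fx=4,fy=4,interpolation=3);S=cv2.resize(f[y-8:y+h+8,x-8:x+w+8],None,fx=4,fy=4,interpolation=3)
    m=cv2.matchTemplate(S,T,cv2.TM_CCOEFF_NORMED);_,v,_,l=cv2.minMaxLoc(m);print(n,round(v,3),np.array(l)/4-8)
E
```

```text
t 19.8 p [ 0.4178 -0.165   0.2416] zyaw -120.6 xdown [ 0.  0. -1.] polar 157.9 -147.2 F [-0.7  0.1 -0.1] j [-0.25  0.09  0.61  2.04 -0.06  1.02 -0.15] gap 0.0005
handle 0.998 [0. 0.]
spokeL 0.994 [0. 0.]
spokeD 0.995 [0. 0.]
bottle 1.0 [0. 0.]
beaker 1.0 [0. 0.]
tip 1.0 [0. 0.]
```

View pics/cmp.png

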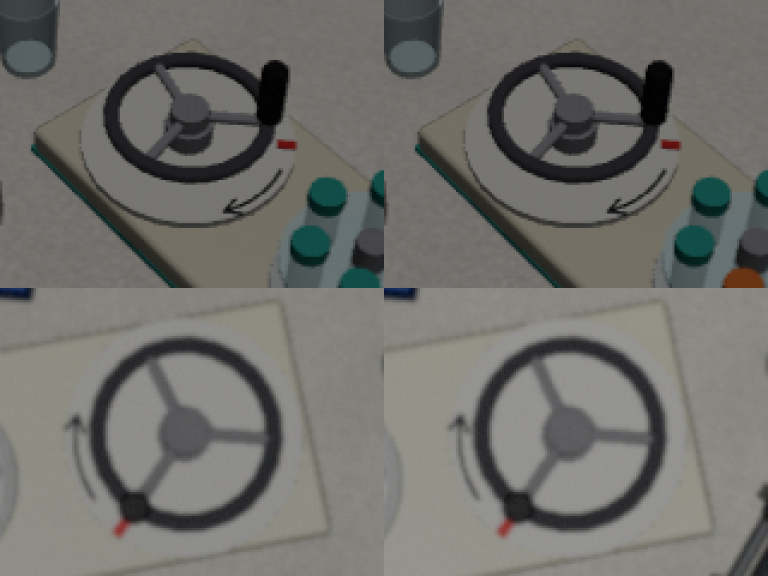

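View pics/scene12.png

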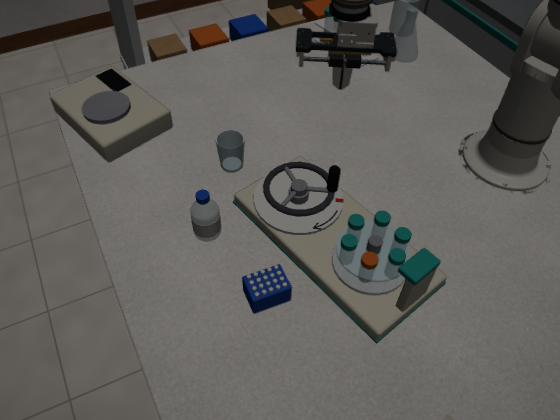

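The wheel matches its start pose to within a quarter pixel, the bystanders have not moved, and the hand is clear. Handing in.

```bash
python3 -c "
from station import hand_in
print(hand_in())"
```

```text
the job is handed in; nothing more can be done
None
```

I pushed the wheel clockwise through one full turn with the closed fingertips against the side of the handle. Partway, at about 206°, I backed off and spun the hand half a turn, because the last joint's range would not allow the whole turn in one go. I stopped at the red index line and lifted clear, handing in at about 20 s of the 61 s allowed.

- **Wheel:** in the final pictures the handle and spokes matched the starting picture to within about a quarter pixel.
- **Carousel:** the orange tube moved on one place. The fingers worked well clear of the carousel, and the force I read between moves stayed near 3–5 N while pushing.
- **Bystanders:** the bottle, beaker and tip box showed no shift in the pictures.
- **Hand:** the force read about zero with the hand clear.

No check failed or disagreed beyond 1–2 mm of measurement noise. Hand-in gave no verdict.

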